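# Clamp the glued lamp housing

### The arm

A 6-joint arm with a two-finger parallel gripper is mounted at the origin on the work surface. World frame = base frame: x ahead of the robot, y to its left, z up, the work surface at z = 0. Lengths are in m, angles in rad, forces in N, time in s.
With the tool pointing down it reaches from about 0.25 to 0.725 m from the base axis. Payload 4 kg.
Tool frame: the origin (TCP) lies at the centre of the arm's flange, where the gripper is bolted on; the fingertips stand 173 mm ahead of it and the grasp point (between the pads) lies 155 mm ahead of it; x points along the fingers, z is the direction in which the jaws open and shut, and the axes are right-handed (so a half turn about x gives the same grasp; the last joint's range is limited). The gripper opens to 85 mm and grips with 20 to 120 N. Pads are 22 mm wide; open, the fingers measure 114 mm over their backs; the gripper's body (76 mm by 85 mm) begins 54 mm behind the grasp point. The pads swing forward as they close: fully open they stand 13 mm farther back than shut.
Start: joints at [-1.156, 0.241, 0.005, 1.335, 0, 1.571], TCP at [0.202, -0.458, 0.405] pointing down, gripper open.
Joint ranges: [-2.72, 2.72], [-1.05, 1.87], [-1.09, 1.28], [-1.99, 2.15], [-1.42, 1.44], [-3.14, 3.14]. Speed limits (rad/s): [2.79, 2.79, 3.14, 3.14, 3.14, 3.14].

### API

Orientations are given as a unit quaternion [x, y, z, w].
In Python, from workcell import bot gives the robot as it stands.
- The arm moves only by the tool arm_command, never from a script. Its argument "moves" is one flat list of numbers, 7 for each row, row after row: the shift along the tool's x, y, z in m, then the turn, a rotation vector about the tool's x, y, z in rad, then the closure, from -1 (fully open) to 1 (shut). A call has 1 to 20 rows; each row shifts and turns the pose as measured when the row begins, along the tool's axes as they then stand; what a row does not reach is not made up. A row lasts 1/12 s, in which the tool goes at most 41.7 mm and 7.16 degrees, less where a joint would pass 70% of its speed; a pose out of reach is approached as far as the arm can. A call with a gripper value outside its range is refused whole. The fingers move at their own pace and stop on an object; the grip force is fixed at half the most. Time passes only in rows, so rows that do not move let the fingers close. It gives the time, the measured TCP pose, the force and the opening at its end, in the units of the state.
- bot.get_obs(): the state, without advancing time (a new reading comes with each control period).
- bot.camera(name): name is "scene" or "side" or "wrist"; returns the picture (420x560x3 uint8, red, green, blue); there is no depth.
- bot.get_calibration(name): a dict with "mtx" (3x3 intrinsics, pixels), "world_from_camera" (4x4, takes a point from camera to world coordinates); the wrist camera has in their place "mount" (4x4, takes a point from camera to tool coordinates, whose origin is the TCP and whose axes are the tool frame's). Camera axes: x right, y up, looking along -z (the intrinsics and any distortion apply to the point x, -y, -z); pixel columns grow to the right and rows downward; lengths in m; the calibration is good to about 2 mm. A picture is of the moment at which its call begins: read the wrist's pose just before it. get_calibration takes no time and is no camera call.
- bot.job_done(): hands the job in, once; it reports no verdict.
The state is a dict: "clock": time; "joint_pos": joint angles; "joint_vel": joint speeds; "tau": joint torques, N m; "eef_pos": TCP position; "tool_rot": TCP orientation; "ft_force": force on the tool from outside, world axes, zero at the start; "ft_torque": the same for the moment, N m; "grip_width": finger opening in m.
Only numpy, scipy, OpenCV 4.12 (cv2) and the standard library are available. Lean on these libraries where they do the work, as an engineer would, in place of code of your own. Each camera call takes 0.05 s, during which the arm holds its last target.

### The job

The lid of the plywood lamp housing has just been glued on: clamp it down with the orange-handled clamp it stands under. Slide the jaw down by its handle until the pad rests firmly on the lid, then screw the handle about a quarter turn clockwise (seen from above) so that the jaw tilts, binds on its bar and keeps pressing, and let go. Do not shift the housing, leave the blue-handled clamp alone and do not knock over the glue bottle.

Things in the scene. Friction and masses are not known exactly. Their poses are not given: they have to be found in the camera images.
- clamp: Upright F-clamp with the orange handle, fixed to the table; origin under its screw axis. Plywood board 230 x 140 x 15 mm (x from -80 to 150); steel bar 22 x 8 mm at x = 110, its top 196 mm above the table. A dark jaw (collar 44 mm tall, arm 24 mm) slides up and down on the bar with screw, pad and handle; it stays where it is left, and 4 to 8 N push it down, even by the handle.
- handle (a point): Grip point of that clamp's orange T-handle, on the screw axis. The crossbar lies along this point's x: 74 mm long (x), 16 mm thick (y), from 20 mm below to 14 mm above this point; z up. Straddle it from above, closing along y. Under it: a hub of 22 mm diameter, and from 40 mm below this point down the jaw's arm.
- pad: The round black pressure pad (30 mm diameter) at the foot of the clamp's steel screw; origin at the centre of its underside, which meets the work, 110 mm straight below handle. It starts 20 to 47 mm above the housing's lid. Handle, screw and pad go up and down as one and can rock up to 3 degrees in the jaw.
- screw (a joint): Turn of the orange handle in rad: grows clockwise seen from above, starts between -0.4 and 0.2, stops at -0.7 and 2.8. The screw feeds the pad 3.5 mm per rad down relative to the jaw; with the pad on the work the handle stays at its height and the jaw's arm rises instead. It takes about 0.1 to 0.2 N m and stays where it is left.
- tilt (a joint): Tilt of the jaw on its bar in rad: 0 level, grows as the pad end is forced up by the work. From about 0.012 the collar bites the bar; the jaw gives like a stiff spring (about 4 N at the pad per mm).
- work: Plywood lamp housing with its glued lid, a loose closed box 100 x 80 mm and 40 mm tall, 0.3 kg, on the clamp's board under the pad; origin at the centre of its underside (15 mm above the table), z up; the lid's top is 40 mm above it.
- idle_handle (a point): Grip point of the handle of the other clamp, alike but with a blue handle and nothing under it; to be left alone.
- glue_bottle: White glue bottle with a green cap and a yellow label, 54 mm diameter, 150 mm tall, standing loose; origin at the centre of its underside, z up.
There are look-alikes about, which are no part of the job. Of the things like the work, leave any that is black or turquoise; of the rest the smaller one is meant.

How it is judged:
On the way, in this order (a step that is already met when the one before it is completed fails the run):
1. the jaw is slid down until the pad presses on the lid of the housing (contact force between pad and work above 1.5 N), for 0.2 s.
2. the handle is screwed tight: the jaw tilts and the pad presses on the lid (value of joint screw above 0.7 rad and value of joint tilt above 0.005 rad and contact force between pad and work above 5 N), for 0.2 s.
At the end, for the whole second after the job is handed in: The released clamp holds the housing by itself: the pad presses on the lid with more than 5 N, the screw reads more than 0.7 rad and the jaw is tilted by more than 0.005 rad; the housing is at rest within 15 mm of where it stood (all of step 2 and distance of work from where it was at the start of the episode below 0.015 m and linear speed of work below 0.02 m/s); the robot touches nothing.
It fails at once if the housing is shoved aside by more than 20 mm (distance of work from where it was at the start of the episode above 0.02 m).
It fails at once if the blue-handled clamp is moved by more than 10 mm (distance of idle_handle from where it was at the start of the episode above 0.01 m).
It fails at once if the glue bottle is knocked over (angle between glue_bottle's own z axis and vertical above 0.6 rad).
It also fails if it takes over 38 s, if anything falls off the work surface, if the arm or the gripper's body presses on something with over 40 N, if the wrist force passes 120 N, or if a joint passes its speed limit or range.

## Working session

There is one attempt and no reset: what is moved stays moved. The work goes in short steps, Python scripts to look and compute and a tool call to move; the robot and the scene stay as the last step left them, time stands still between calls to the robot, and variables do not carry over. Pictures are saved under pics/ and viewed, and the job is handed in when it is done.

Besides the shell and the picture viewer there is one more tool, called as name(argument=value, ...) on one line, values as JSON. arm_command: Moves the arm, as the interface text tells. Its arguments: {"type":"object","properties":{"moves":{"type":"array"}},"required":["moves"]}

```bash
mkdir -p pics; ls; python3 - <<'E'
from workcell import bot
import cv2
print(bot.get_obs())
for n in ("scene","side","wrist"):
    c=bot.get_calibration(n); print(n,c)
    cv2.imwrite(f"pics/{n}0.png",cv2.cvtColor(bot.camera(n),cv2.COLOR_RGB2BGR))
E
```

```text
pics
{'clock': 0.0, 'joint_pos': array([-1.15600915e+00,  2.41429308e-01,  3.72350633e-03,  1.33521153e+00,
       -2.30629032e-06,  1.57081267e+00]), 'joint_vel': array([-0.0013147 , -0.00068045,  0.00022967, -0.00013098, -0.00069939,
       -0.00178758]), 'tau': array([-1.09034907e-03, -3.72309530e+01,  2.52412963e+01,  1.68753677e-02,
       -7.84293411e-05, -1.09449994e-05]), 'eef_pos': array([ 0.20138856, -0.4573542 ,  0.40380415]), 'tool_rot': array([ 0.38674408,  0.59286551, -0.38592605,  0.59160847]), 'ft_force': array([-0.45426881,  0.56311312, -0.25735334]), 'ft_torque': array([ 0.02606763, -0.01406755, -0.02949666]), 'grip_width': 0.0850761374554922}
scene {'mtx': array([[482.04470822,   0.        , 280.32096717],
       [  0.        , 482.04470822, 216.55903545],
       [  0.        ,   0.        ,   1.        ]]), 'world_from_camera': array([[-0.76976876, -0.43096008,  0.47088158,  1.19922612],
       [ 0.63803067, -0.49714997,  0.58801256,  0.99516372],
       [-0.01931118,  0.75307059,  0.65765627,  1.189359  ],
       [ 0.        ,  0.        ,  0.        ,  1.       
[... 260 characters left out ...]
   [-0.25059758,  0.501447  , -0.8281013 , -1.37258497],
       [ 0.01300684,  0.8570626 ,  0.51504808,  1.01899659],
       [ 0.        ,  0.        ,  0.        ,  1.        ]])}
wrist {'mtx': array([[337.0188497 ,   0.        , 282.397996  ],
       [  0.        , 337.0188497 , 209.13846705],
       [  0.        ,   0.        ,   1.        ]]), 'mount': array([[-6.33525041e-04,  2.82907860e-01, -9.59146882e-01,
         3.11354575e-02],
       [ 1.10501104e-03,  9.59146687e-01,  2.82907072e-01,
         7.04022665e-02],
       [ 9.99999189e-01, -8.80639181e-04, -9.20259753e-04,
        -6.55463373e-04],
       [ 0.00000000e+00,  0.00000000e+00,  0.00000000e+00,
         1.00000000e+00]])}
```

View pics/scene0.png

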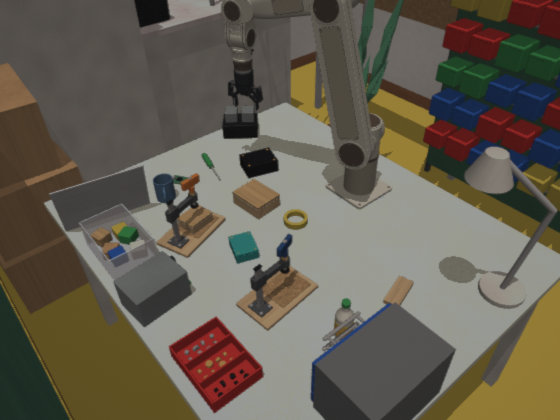

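View pics/side0.png

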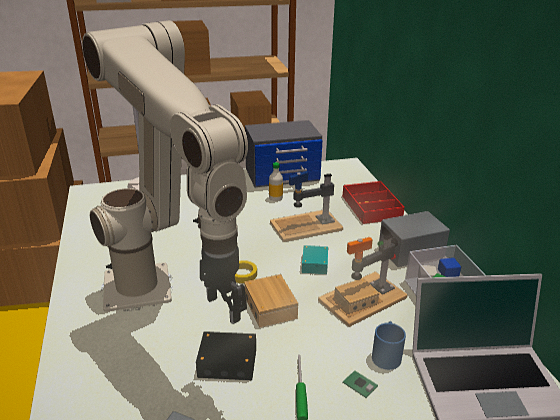

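View pics/wrist0.png

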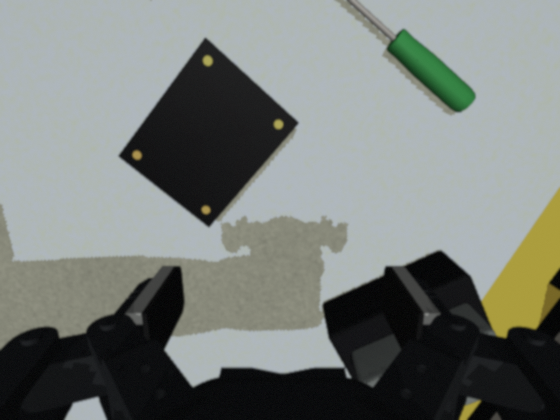

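The orange handle is at side (359,245) and scene (190,183), with a small plywood box under it at side (356,298). Look-alikes:
- Blue clamp: side (305,180), scene (285,245).
- Larger plywood box: side (271,300).
- Turquoise box: side (314,260).
- Black box: side (226,355).

I choose the orange clamp and the smaller plywood box on its board, and will check them in close crops.

```bash
python3 - <<'E'
import cv2
a=cv2.imread("pics/side0.png")[220:330,300:430]; cv2.imwrite("pics/c1.png",cv2.resize(a,None,fx=5,fy=5,interpolation=cv2.INTER_CUBIC))
a=cv2.imread("pics/scene0.png")[165:260,145:240]; cv2.imwrite("pics/c2.png",cv2.resize(a,None,fx=6,fy=6,interpolation=cv2.INTER_CUBIC))
E
```

```text
(no output)
```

View pics/c1.png

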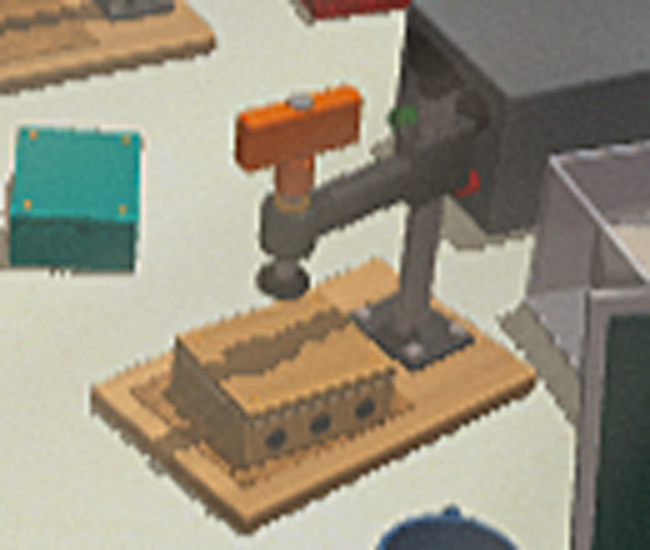

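View pics/c2.png

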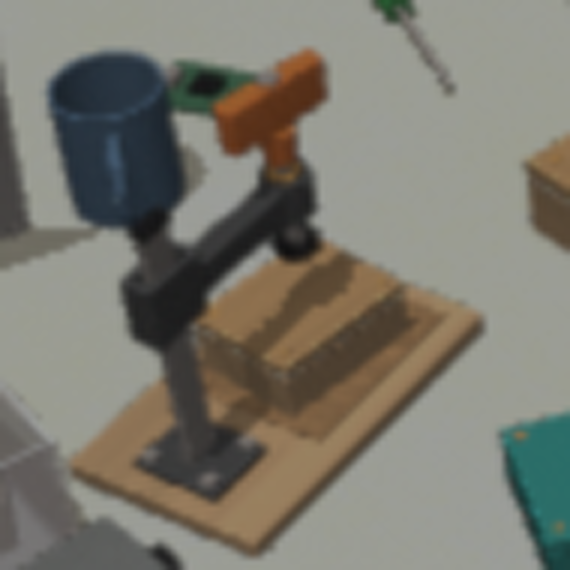

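```bash
cat > h.py <<'E'
import numpy as np
from workcell import bot
def ray(n,uv):
    c=bot.get_calibration(n);K=c["mtx"];T=c["world_from_camera"]
    d=np.array([(uv[0]-K[0,2])/K[0,0],-(uv[1]-K[1,2])/K[1,1],-1]); d=T[:3,:3]@d
    return T[:3,3],d/np.linalg.norm(d)
def onz(n,uv,z):
    o,d=ray(n,uv); return o+d*(z-o[2])/d[2]
def tri(a,b):
    (o1,d1),(o2,d2)=ray("side",a),ray("scene",b)
    s=np.linalg.lstsq(np.c_[d1,-d2],o2-o1,rcond=None)[0]
    p,q=o1+d1*s[0],o2+d2*s[1]; return (p+q)/2,np.linalg.norm(p-q)
S=lambda x,y:(300+x/5,220+y/5)
C=lambda x,y:(145+x/6,165+y/6)
E
python3 - <<'E'
from h import *
np.set_printoptions(precision=4,suppress=True)
print("handle top",tri(S(300,101),C(266,78)))
print("endR?",tri(S(243,112),C(315,60)),tri(S(352,92),C(224,104)))
print("pad",tri(S(283,283),C(298,245)))
for p in [(92,386),(248,525),(537,372),(377,260)]: print("board side",onz("side",S(*p),.015))
for p in [(483,318),(255,545),(75,462)]: print("board scene",onz("scene",C(*p),.015))
for p in [(175,338),(248,412),(395,370)]: print("work side",onz("side",S(*p),.055))
for p in [(200,325),(275,368),(405,290),(330,245)]: print("work scene",onz("scene",C(*p),.055))
E
```

```text
handle top (array([ 0.612 , -0.2278,  0.2192]), np.float64(0.002271390827617112))
endR? (array([ 0.5798, -0.2273,  0.2166]), np.float64(0.0015997102040530937)) (array([ 0.6429, -0.2241,  0.2182]), np.float64(0.004198300686848361))
pad (array([ 0.6119, -0.2275,  0.0961]), np.float64(0.0044554936587533405))
board side [ 0.5144 -0.196   0.015 ]
board side [ 0.5611 -0.3307  0.015 ]
board side [ 0.7745 -0.2454  0.015 ]
board side [ 0.7259 -0.1192  0.015 ]
board scene [ 0.5171 -0.1817  0.015 ]
board scene [ 0.7271 -0.1054  0.015 ]
board scene [ 0.7719 -0.2332  0.015 ]
work side [ 0.5574 -0.2125  0.055 ]
work side [ 0.575 -0.285  0.055]
work side [ 0.6693 -0.2697  0.055 ]
work scene [ 0.672  -0.2473  0.055 ]
work scene [ 0.6582 -0.185   0.055 ]
work scene [ 0.5613 -0.1937  0.055 ]
work scene [ 0.5727 -0.2596  0.055 ]
```

```bash
cat >> h.py <<'E'
from scipy.spatial.transform import Rotation as R
def goal(p,yaw):  # rows info: shift in tool axes, rotvec to put grasp axis down w/ tool z at yaw(rad)
    o=bot.get_obs();T=R.from_quat(o["tool_rot"])
    z=np.array([np.cos(yaw),np.sin(yaw),0]);x=np.array([0,0,-1.]);y=np.cross(z,x)
    G=R.from_matrix(np.c_[x,y,z])
    return T.inv().apply(np.array(p)-o["eef_pos"]),(T.inv()*G).as_rotvec(),o
E
python3 - <<'E'
from h import *
np.set_printoptions(precision=4,suppress=True)
o=bot.get_obs();print(R.from_quat(o["tool_rot"]).as_matrix())
for y in (93,-87): print(y,goal([.612,-.227,.43],np.radians(y))[:2])
E
```

```text
[[-0.0007  0.9152  0.403 ]
 [ 0.0014  0.403  -0.9152]
 [-1.     -0.     -0.0016]]
93 (array([-0.0259,  0.4686, -0.0454]), array([-2.7791, -0.0004, -0.0022]))
-87 (array([-0.0259,  0.4686, -0.0454]), array([ 0.3624, -0.0016,  0.0003]))
```

arm_command(moves=[-0.02,0.03,0,0.12,0,0,-1,-0.01,0.03,0,0.12,0,0,-1])

```text
clock: 0.32
eef_pos: [0.2545, -0.4372, 0.4314]
tool_rot: [0.459, 0.542, -0.458, 0.535]
ft_force: [1.3, -1.4, 0.7]
grip_width: 0.0855
```

```bash
python3 - <<'E'
from h import *
np.set_printoptions(precision=4,suppress=True)
print(bot.get_obs()["joint_pos"])
for y in (93,-87): print(y,goal([.612,-.227,.43],np.radians(y))[:2])
E
```

```text
[-1.0433  0.247   0.0825  1.4159 -0.0014  1.9373]
93 (array([ 0.0008,  0.3866, -0.1501]), array([-3.0329, -0.0079, -0.0123]))
-87 (array([ 0.0008,  0.3866, -0.1501]), array([ 0.1087, -0.0081,  0.0052]))
```

arm_command(moves=[0,0,0,-0.12,0,0,-1,0,0,0,-0.12,0,0,-1,0,0,0,-0.12,0,0,-1,0,0,0,-0.12,0,0,-1,0,0,0,-0.12,0,0,-1,0,0,0,-0.12,0,0,-1,0,0,0,-0.12,0,0,-1,0,0,0,-0.12,0,0,-1,0,0,0,-0.12,0,0,-1,0,0,0,-0.12,0,0,-1,0,0,0,-0.12,0,0,-1,0,0,0,-0.12,0,0,-1,0,0,0,-0.12,0,0,-1,0,0,0,-0.12,0,0,-1,0,0,0,-0.12,0,0,-1,0,0,0,-0.12,0,0,-1,0,0,0,-0.12,0,0,-1,0,0,0,-0.12,0,0,-1,0,0,0,-0.12,0,0,-1,0,0,0,-0.12,0,0,-1])

```text
clock: 1.98
eef_pos: [0.2595, -0.434, 0.4258]
tool_rot: [-0.355, 0.606, 0.371, 0.607]
ft_force: [-0.6, 0.2, 0.3]
grip_width: 0.0855
```

```bash
python3 - <<'E'
from h import *
np.set_printoptions(precision=4,suppress=True)
print(bot.get_obs()["joint_pos"])
for y in (93,): print(y,goal([.57,-.227,.43],np.radians(y))[:2])
E
```

```text
[-1.0321  0.2544  0.0778  1.4168  0.0006 -0.5408]
93 (array([-0.0035, -0.1761,  0.329 ]), array([-0.5436,  0.0171, -0.0153]))
```

arm_command(moves=[0,-0.018,0.033,0,0,0,-1,0,-0.018,0.033,0,0,0,-1,0,-0.018,0.033,0,0,0,-1,0,-0.018,0.033,0,0,0,-1,0,-0.018,0.033,0,0,0,-1,0,-0.018,0.033,0,0,0,-1,0,-0.018,0.033,0,0,0,-1,0,-0.018,0.033,0,0,0,-1,0,-0.018,0.033,0,0,0,-1,0,-0.018,0.033,0,0,0,-1,0,0,0,-0.11,0,0,-1,0,0,0,-0.11,0,0,-1,0,0,0,-0.11,0,0,-1,0,0,0,-0.11,0,0,-1,0,0,0,-0.11,0,0,-1,0,0,0,0,0,0,-1])

```text
clock: 3.32
eef_pos: [0.5892, -0.2158, 0.4138]
tool_rot: [-0.508, 0.477, 0.534, 0.478]
ft_force: [0.1, -0.6, -0.8]
grip_width: 0.0855
```

```bash
python3 - <<'E'
from h import *
import cv2
np.set_printoptions(precision=4,suppress=True)
print(bot.get_obs()["joint_pos"])
for y in (93,): print(y,goal([.612,-.227,.43],np.radians(y)))
cv2.imwrite("pics/wrist1.png",cv2.cvtColor(bot.camera("wrist"),cv2.COLOR_RGB2BGR))
E
```

```text
[-0.3543  0.5185  0.4368  1.5227  0.0157 -0.4419]
93 (array([-0.0171, -0.0214, -0.0127]), array([ 0.0349,  0.0281, -0.0242]), {'clock': 3.3167, 'joint_pos': array([-0.3543,  0.5185,  0.4368,  1.5227,  0.0157, -0.4419]), 'joint_vel': array([ 0.0069,  0.0116, -0.0053, -0.0008,  0.0008,  0.0768]), 'tau': array([  0.0859, -50.5005,  25.631 ,   0.2471,   0.0571,  -0.7227]), 'eef_pos': array([ 0.5892, -0.2158,  0.4138]), 'tool_rot': array([-0.5082,  0.477 ,  0.5344,  0.4783]), 'ft_force': array([ 0.1361, -0.5778, -0.7595]), 'ft_torque': array([-0.0214, -0.0486, -0.0405]), 'grip_width': 0.08547672104427301})
```

View pics/wrist1.png

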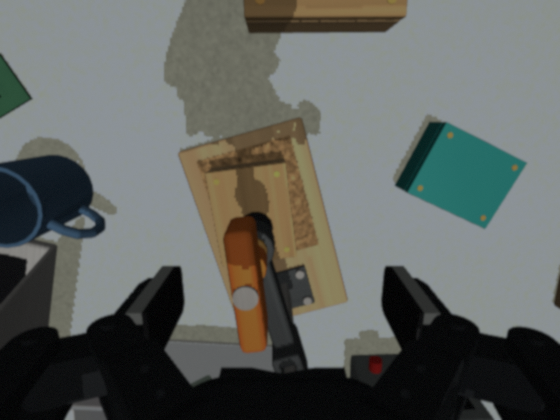

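The picture shows the orange crossbar from (240,228) to (253,350), with the screw end at (245,297). The arm runs down to the bar at (288,360), and the fingers straddle to the right of it. I'll compute the handle position and yaw by projecting onto its top plane.

```bash
cat >> h.py <<'E'
def wray(uv,o=None):
    o=o or bot.get_obs();c=bot.get_calibration("wrist");K=c["mtx"];M=c["mount"]
    d=M[:3,:3]@np.array([(uv[0]-K[0,2])/K[0,0],-(uv[1]-K[1,2])/K[1,1],-1])
    T=R.from_quat(o["tool_rot"])
    return o["eef_pos"]+T.apply(M[:3,3]),T.apply(d)
def wz(uv,z,o=None):
    p,d=wray(uv,o); return p+d*(z-p[2])/d[2]
E
python3 - <<'E'
from h import *
import cv2
np.set_printoptions(precision=4,suppress=True)
a=cv2.imread("pics/wrist1.png")[190:400,180:320]; cv2.imwrite("pics/c3.png",cv2.resize(a,None,fx=3.8,fy=2.8*3.8/2.8*0.75))if 0 else cv2.imwrite("pics/c3.png",cv2.resize(a,None,fx=2.8,fy=2.8,interpolation=cv2.INTER_CUBIC))
E
```

```text
(no output)
```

View pics/c3.png

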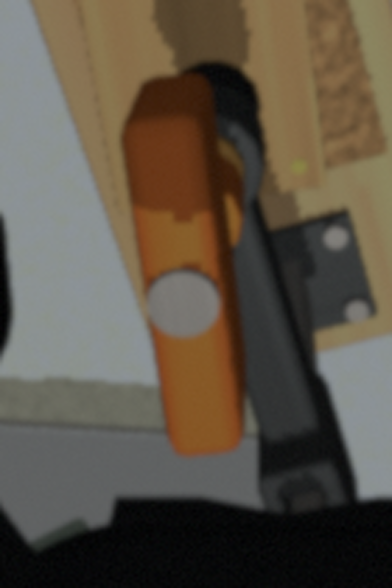

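```bash
python3 - <<'E'
from h import *
np.set_printoptions(precision=4,suppress=True)
W=lambda x,y:(180+x/2.8,190+y/2.8)
for z in (.214,.218,.222):
    a=wz(W(170,139),z);b=wz(W(208,450),z);print(z,a,b,(a+b)/2,np.linalg.norm(b-a),"yaw",np.degrees(np.arctan2(*(b-a)[1::-1])),"disc",wz(W(184,303),z))
    print(np.linalg.norm(wz(W(153,303),z)-wz(W(222,300),z)))
# board yaw
c=[(180,153),(302,119),(347,299)]
q=[wz(p,.015) for p in c]; print(q,[np.degrees(np.arctan2(*(q[2]-q[1])[1::-1]))],np.linalg.norm(q[1]-q[0]),np.linalg.norm(q[2]-q[1]))
E
```

```text
0.214 [ 0.5788 -0.2332  0.214 ] [ 0.6476 -0.2217  0.214 ] [ 0.6132 -0.2274  0.214 ] 0.06970825405707691 yaw 9.546161379111313 disc [ 0.6135 -0.2286  0.214 ]
0.013823375289255126
0.218 [ 0.5773 -0.2329  0.218 ] [ 0.6445 -0.2216  0.218 ] [ 0.6109 -0.2273  0.218 ] 0.06807085191457994 yaw 9.546161379111313 disc [ 0.6112 -0.2284  0.218 ]
0.013498673076850924
0.222 [ 0.5758 -0.2326  0.222 ] [ 0.6413 -0.2216  0.222 ] [ 0.6086 -0.2271  0.222 ] 0.06643344977208308 yaw 9.546161379111297 disc [ 0.6089 -0.2282  0.222 ]
0.01317397086444675
[array([ 0.5593, -0.3176,  0.015 ]), array([ 0.513 , -0.1899,  0.015 ]), array([ 0.7213, -0.1134,  0.015 ])] [np.float64(20.172288428362958)] 0.13585387626581205 0.22189051386141093
```

```bash
python3 - <<'E'
from h import *
np.set_printoptions(precision=4,suppress=True)
print(goal([.612,-.2278,.414],np.radians(99.5))[:2])
E
```

```text
(array([-0.0012, -0.0218, -0.0138]), array([-0.0824,  0.0296, -0.0228]))
```

arm_command(moves=[0,-0.011,-0.007,-0.041,0.015,-0.011,-1,0,-0.011,-0.007,-0.041,0.015,-0.011,-1,0,0,0,0,0,0,-1])

```text
clock: 3.62
eef_pos: [0.6125, -0.2278, 0.4124]
tool_rot: [-0.538, 0.459, 0.538, 0.458]
ft_force: [0.3, 0.4, -0.5]
grip_width: 0.0856
```

```bash
python3 - <<'E'
from h import *
np.set_printoptions(precision=4,suppress=True)
print(goal([.612,-.2278,.414],np.radians(99.5))[:2])
E
```

```text
(array([-0.0016,  0.0005,  0.0001]), array([-0.0063, -0.0007, -0.0018]))
```

Aligned. Next I descend 54 mm, then look.

arm_command(moves=[0.018,0,0,0,0,0,-1,0.018,0,0,0,0,0,-1,0.016,0,0,0,0,0,-1,0,0,0,0,0,0,-1])

```text
clock: 3.95
eef_pos: [0.6117, -0.2282, 0.3596]
tool_rot: [-0.535, 0.463, 0.535, 0.462]
ft_force: [-0.8, 1.1, -1.0]
grip_width: 0.0856
```

```bash
python3 - <<'E'
from h import *
import cv2
np.set_printoptions(precision=4,suppress=True)
print(goal([.612,-.2278,.358],np.radians(99.5))[:2])
cv2.imwrite("pics/wrist2.png",cv2.cvtColor(bot.camera("wrist"),cv2.COLOR_RGB2BGR))
a=bot.camera("side")[160:330,270:440];cv2.imwrite("pics/side2.png",cv2.cvtColor(cv2.resize(a,None,fx=3.5,fy=3.5),cv2.COLOR_RGB2BGR))
E
```

```text
(array([ 0.0016, -0.0004,  0.0003]), array([-0.0203, -0.0002, -0.0011]))
```

View pics/wrist2.png

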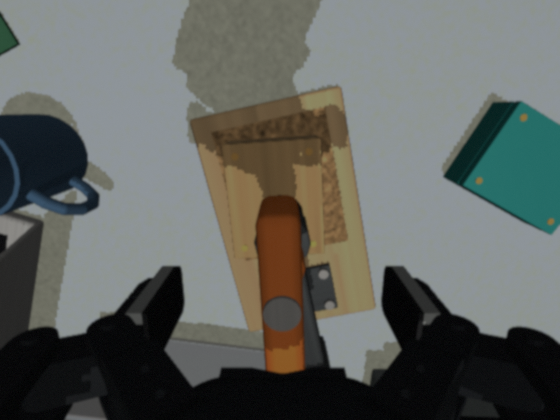

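View pics/side2.png

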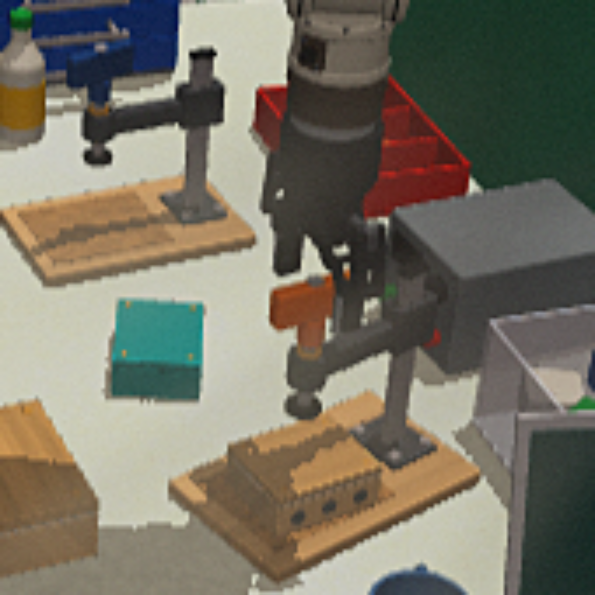

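```bash
python3 - <<'E'
from h import *
np.set_printoptions(precision=4,suppress=True)
print(wz((283,314),.218),wz((283,314),.222))
c=bot.get_calibration("side");T=np.linalg.inv(c["world_from_camera"])
for p in [(.612,-.2278,.203),(.605,-.275,.2),(.62,-.18,.2)]:
    q=T[:3,:3]@np.array(p)+T[:3,3];q=c["mtx"]@(q*[1,-1,-1]);print((q[:2]/q[2]-[270,160])*3.5)
E
```

```text
[ 0.6152 -0.2279  0.218 ] [ 0.6125 -0.2283  0.222 ]
[311.8091 297.9147]
[325.5507 335.6571]
[299.0645 267.8649]
```

arm_command(moves=[0.001,0,0,-0.01,0,0,1,0,0,0,0,0,0,1,0,0,0,0,0,0,1,0,0,0,0,0,0,1,0,0,0,0,0,0,1,0,0,0,0,0,0,1])

```text
clock: 4.55
eef_pos: [0.6129, -0.2285, 0.3684]
tool_rot: [0.541, -0.458, -0.533, -0.462]
ft_force: [0.3, 2.5, -0.4]
grip_width: 0.0149
```

```bash
python3 - <<'E'
from h import *
import cv2
a=bot.camera("side")[160:330,270:440];cv2.imwrite("pics/side3.png",cv2.cvtColor(cv2.resize(a,None,fx=3.5,fy=3.5),cv2.COLOR_RGB2BGR))
print(bot.get_obs())
E
```

```text
{'clock': 4.6, 'joint_pos': array([-3.56763343e-01,  5.64540914e-01,  3.96536258e-01,  1.39016607e+00,
        5.44051344e-04, -5.11566535e-01]), 'joint_vel': array([ 0.00313744,  0.0066637 , -0.00564206, -0.00144487, -0.00214803,
       -0.00042419]), 'tau': array([-1.04249272e+00, -5.21753383e+01,  2.59079182e+01, -4.83448394e-01,
       -4.72939610e-01, -1.66010560e-02]), 'eef_pos': array([ 0.61291896, -0.22836678,  0.36841449]), 'tool_rot': array([ 0.54128033, -0.45811433, -0.53303013, -0.46154713]), 'ft_force': array([-0.31976275,  1.90584734,  0.36879526]), 'ft_torque': array([0.37475546, 0.05882264, 0.00972887]), 'grip_width': 0.01527346962841553}
```

View pics/side3.png

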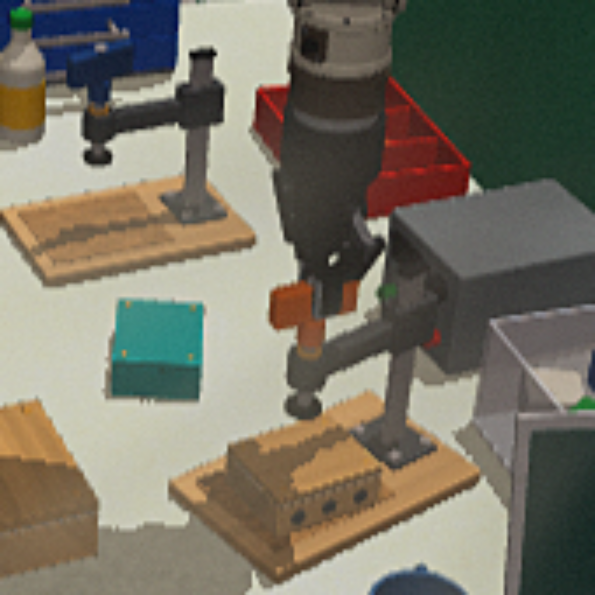

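arm_command(moves=[0.006,0,0,0,0,0,1,0.006,0,0,0,0,0,1,0.006,0,0,0,0,0,1,0.006,0,0,0,0,0,1])

```text
clock: 4.93
eef_pos: [0.6127, -0.2281, 0.3466]
tool_rot: [0.542, -0.458, -0.532, -0.462]
ft_force: [-2.1, 1.6, 5.2]
grip_width: 0.0147
```

```bash
python3 - <<'E'
from h import *
np.set_printoptions(precision=4,suppress=True)
print(goal([.612,-.2278,.358],np.radians(99.5))[:2])
E
```

```text
(array([-0.0115,  0.0004,  0.0003]), array([-0.0108, -0.0075,  0.0138]))
```

arm_command(moves=[0.004,0,0,0,0,0,1,0.004,0,0,0,0,0,1,0.003,0,0,0,0,0,1])

```text
clock: 5.18
eef_pos: [0.6127, -0.2281, 0.3334]
tool_rot: [0.542, -0.458, -0.532, -0.462]
ft_force: [-0.4, 0.3, 4.2]
grip_width: 0.0147
```

```bash
python3 - <<'E'
from h import *
import cv2
a=bot.camera("side")[220:330,300:430];cv2.imwrite("pics/side4.png",cv2.cvtColor(cv2.resize(a,None,fx=5,fy=5),cv2.COLOR_RGB2BGR))
print(bot.get_obs()["ft_force"])
E
```

```text
[0.19434671 0.9920179  2.70997739]
```

View pics/side4.png

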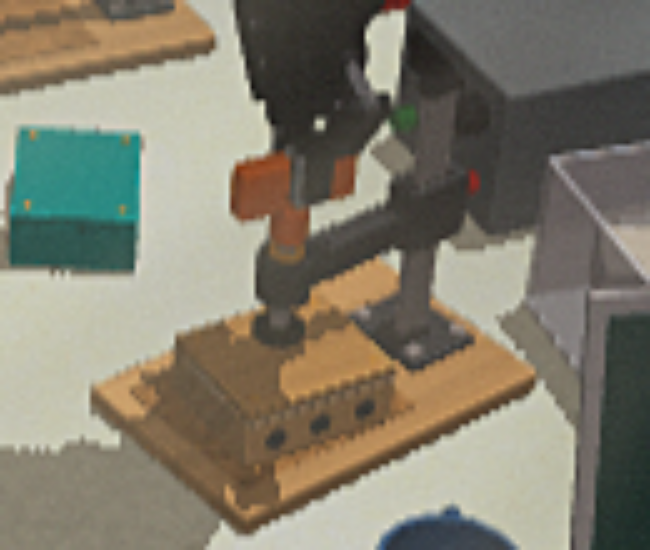

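The pad has come down to just above the lid (crop (278,330)). I'll take finer steps from here.

arm_command(moves=[0.0015,0,0,0,0,0,1,0.0015,0,0,0,0,0,1])

```text
clock: 5.4
eef_pos: [0.6128, -0.2281, 0.3292]
tool_rot: [0.542, -0.458, -0.532, -0.462]
ft_force: [-1.7, 0.8, 4.0]
grip_width: 0.0148
```

arm_command(moves=[0.0015,0,0,0,0,0,1,0.0015,0,0,0,0,0,1])

```text
clock: 5.57
eef_pos: [0.613, -0.2281, 0.3272]
tool_rot: [0.542, -0.458, -0.532, -0.462]
ft_force: [-3.4, 2.2, 15.6]
grip_width: 0.015
```

arm_command(moves=[0.0015,0,0,0,0,0,1,0.0015,0,0,0,0,0,1])

```text
clock: 5.73
eef_pos: [0.6126, -0.228, 0.3273]
tool_rot: [0.543, -0.457, -0.531, -0.462]
ft_force: [-4.7, 1.7, 9.7]
grip_width: 0.0146
```

Contact: the force rose to about 15 N at z = 0.327. I'll keep pressing for about 0.4 s.

arm_command(moves=[0.002,0,0,0,0,0,1,0.002,0,0,0,0,0,1,0.002,0,0,0,0,0,1,0.002,0,0,0,0,0,1,0.002,0,0,0,0,0,1])

```text
clock: 6.15
eef_pos: [0.6113, -0.2274, 0.3272]
tool_rot: [0.545, -0.457, -0.529, -0.463]
ft_force: [-3.6, 1.6, 11.1]
grip_width: 0.0148
```

```bash
python3 - <<'E'
from h import *
import cv2
np.set_printoptions(precision=4,suppress=True)
print(goal([.613,-.228,.327],np.radians(99.5)))
a=bot.camera("side")[220:330,300:430];cv2.imwrite("pics/side5.png",cv2.cvtColor(cv2.resize(a,None,fx=5,fy=5),cv2.COLOR_RGB2BGR))
E
```

```text
(array([ 0.0003, -0.0016, -0.0008]), array([-0.0109, -0.0113,  0.0212]), {'clock': 6.15, 'joint_pos': array([-0.3563,  0.5727,  0.3028,  1.2769,  0.0007, -0.5113]), 'joint_vel': array([-0.0005, -0.0155, -0.0248, -0.0257, -0.    , -0.0011]), 'tau': array([ -0.3134, -45.7015,  23.5632,  -2.3233,  -0.1626,  -0.0172]), 'eef_pos': array([ 0.6113, -0.2274,  0.3272]), 'tool_rot': array([ 0.545 , -0.4566, -0.5293, -0.4629]), 'ft_force': array([-3.6239,  1.5501, 11.0611]), 'ft_torque': array([0.6233, 1.2674, 0.0324]), 'grip_width': 0.014773558914877296})
```

View pics/side5.png

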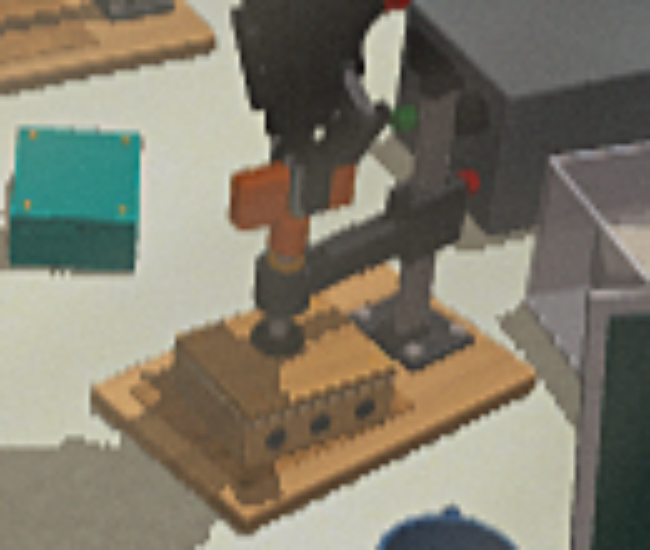

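arm_command(moves=[0.001,-0.001,-0.0005,0.12,-0.005,0.01,1,0.001,-0.0005,0,0.12,-0.005,0.01,1,0.001,0,0,0.12,0,0,1,0.001,0,0,0.12,0,0,1])

```text
clock: 6.53
eef_pos: [0.6134, -0.2288, 0.3272]
tool_rot: [-0.41, 0.576, 0.405, 0.579]
ft_force: [-4.1, 0.5, 8.2]
grip_width: 0.0148
```

```bash
python3 - <<'E'
from h import *
np.set_printoptions(precision=4,suppress=True)
g=goal([.613,-.228,.327],np.radians(99.5));print(g[:2],g[2]["ft_torque"],g[2]["joint_pos"])
E
```

```text
(array([0.0002, 0.0007, 0.0006]), array([-0.5086, -0.0032,  0.0085])) [0.2539 1.258  0.1408] [-0.3568  0.5851  0.3242  1.301  -0.0009 -0.014 ]
```

arm_command(moves=[0.001,0.0005,0.0005,0.12,0,0,1,0.001,0,0,0.12,0,0,1,0.001,0,0,0.12,0,0,1,0.001,0,0,0.12,0,0,1])

```text
clock: 6.87
eef_pos: [0.6119, -0.2292, 0.3273]
tool_rot: [-0.256, 0.659, 0.248, 0.662]
ft_force: [-3.8, 0.9, 8.0]
grip_width: 0.0149
```

```bash
python3 - <<'E'
from h import *
np.set_printoptions(precision=4,suppress=True)
g=goal([.613,-.228,.327],np.radians(99.5));print(g[:2],g[2]["ft_torque"],g[2]["joint_pos"])
print(goal([.613,-.228,.327],np.radians(99.5)-g[2]["joint_pos"][5]-.511)[1])
E
```

```text
(array([0.0003, 0.0001, 0.0016]), array([-1.0085, -0.006 ,  0.0109])) [0.3698 1.1028 0.1475] [-0.3573  0.5815  0.3181  1.2968 -0.0055  0.4854]
[-0.0121 -0.      0.0119]
```

arm_command(moves=[0.001,0,0.001,0.12,0,-0.01,1,0.001,0,0.0005,0.12,0,0,1,0.001,0,0,0.12,0,0,1,0.001,0,0,0.12,0,0,1,0.0005,0,0,0.12,0,0,1,0,0,0,0,0,0,1])

```text
clock: 7.37
eef_pos: [0.6093, -0.2284, 0.3273]
tool_rot: [-0.042, 0.703, 0.029, 0.709]
ft_force: [-0.5, 0.7, 0.6]
grip_width: 0.0146
```

```bash
python3 - <<'E'
from h import *
import cv2
np.set_printoptions(precision=4,suppress=True)
g=goal([.613,-.228,.327],np.radians(99.5));print(g[:2],g[2]["ft_torque"],g[2]["joint_pos"])
a=bot.camera("side")[220:330,300:430];cv2.imwrite("pics/side6.png",cv2.cvtColor(cv2.resize(a,None,fx=5,fy=5),cv2.COLOR_RGB2BGR))
E
```

```text
(array([0.0003, 0.    , 0.0037]), array([-1.6357, -0.0104,  0.02  ])) [ 0.3537  0.2197 -0.0629] [-0.3558  0.5742  0.3056  1.2879 -0.0141  1.1141]
```

View pics/side6.png

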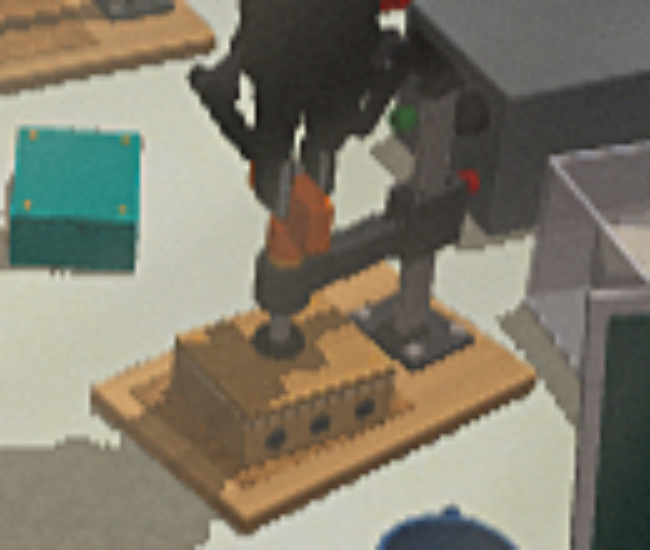

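arm_command(moves=[0,0,0,0,0,0,1,0,0,0,0,0,0,1,0,0,0,0,0,0,1,0,0,0,0,0,0,-0.2,0,0,0,0,0,0,-0.2,0,0,0,0,0,0,-0.2,0,0,0,0,0,0,-0.2,0,0,0,0,0,0,-0.2])

```text
clock: 8.08
eef_pos: [0.6102, -0.229, 0.3243]
tool_rot: [-0.047, 0.704, 0.033, 0.708]
ft_force: [1.1, 0.4, 0.2]
grip_width: 0.0511
```

```bash
python3 - <<'E'
from h import *
import cv2
np.set_printoptions(precision=4,suppress=True)
g=goal([.613,-.228,.327],np.radians(99.5));print(g[:2],g[2]["ft_torque"],g[2]["joint_pos"])
a=bot.camera("side")[220:330,300:430];cv2.imwrite("pics/side7.png",cv2.cvtColor(cv2.resize(a,None,fx=5,fy=5),cv2.COLOR_RGB2BGR))
cv2.imwrite("pics/wrist7.png",cv2.cvtColor(bot.camera("wrist"),cv2.COLOR_RGB2BGR))
E
```

```text
(array([-0.0027,  0.0007,  0.0029]), array([-1.6237, -0.0121,  0.0197])) [ 0.0041  0.006  -0.019 ] [-0.356   0.5782  0.3047  1.2835 -0.0154  1.1019]
```

View pics/side7.png

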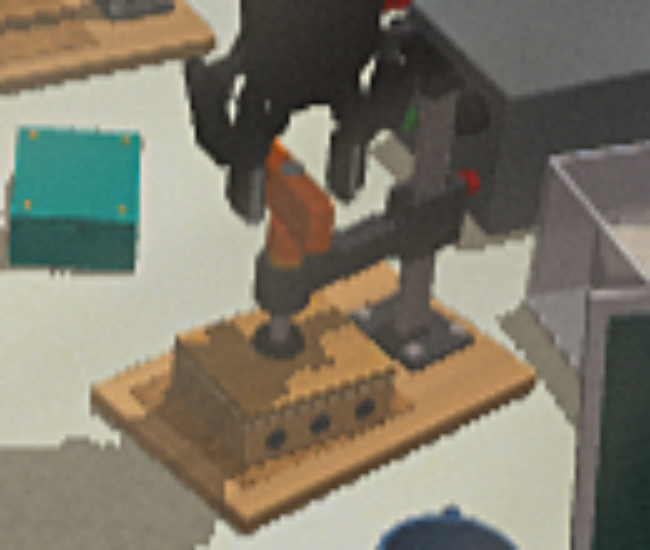

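View pics/wrist7.png

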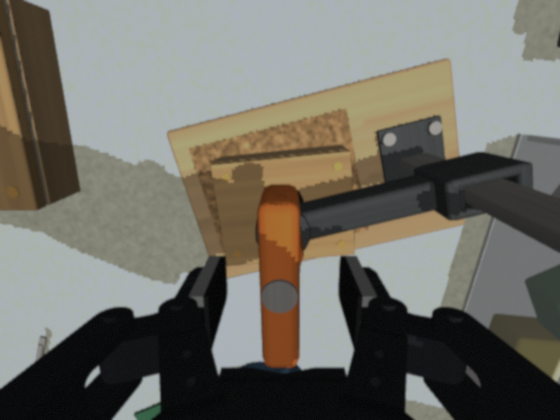

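Released: the handle stands free between the open fingers, with the crossbar vertical in the wrist image at column 280. Next I rise clear.

arm_command(moves=[-0.01,0,0,0,0,0,-0.2,-0.02,0,0,0,0,0,-0.2,-0.03,0,0,0,0,0,-0.2,-0.03,0,0,0,0,0,-0.2,-0.03,0,0,0,0,0,-0.2,0,0,0,0,0,0,-0.2])

```text
clock: 8.68
eef_pos: [0.6083, -0.2263, 0.4491]
tool_rot: [-0.046, 0.706, 0.034, 0.706]
ft_force: [0.6, -0.5, 0.6]
grip_width: 0.051
```

```bash
python3 - <<'E'
from h import *
import cv2
im=cv2.cvtColor(bot.camera("side"),cv2.COLOR_RGB2BGR);cv2.imwrite("pics/side8f.png",im)
a=im[220:330,300:430];a=cv2.resize(a,None,fx=4.5,fy=4.5)
b=cv2.imread("pics/side5.png");b=cv2.resize(b,(a.shape[1],a.shape[0]))
cv2.imwrite("pics/side8.png",np.vstack([b[:, :],a])[60:] if 0 else np.hstack([b[:, 150:500],a[:,150:500]]))
sc=cv2.cvtColor(bot.camera("scene"),cv2.COLOR_RGB2BGR);cv2.imwrite("pics/scene8.png",sc)
s0=cv2.imread("pics/scene0.png")
cv2.imwrite("pics/sc8.png",np.hstack([cv2.resize(x[165:260,145:240],None,fx=4.2,fy=4.2,interpolation=2) for x in(s0,sc)]))
E
```

```text
(no output)
```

View pics/side8.png

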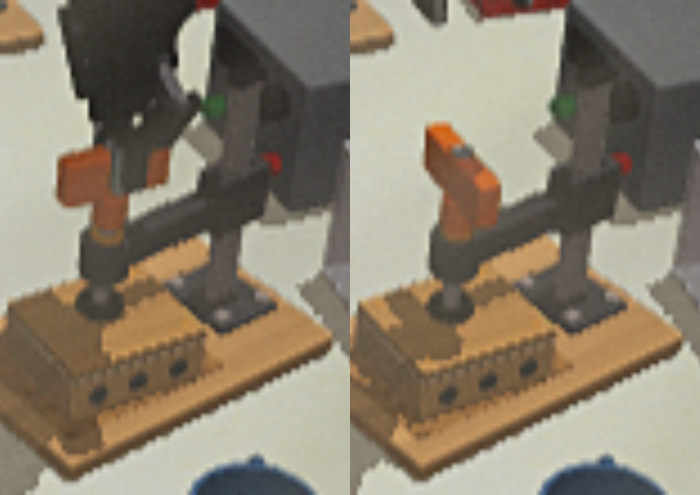

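View pics/sc8.png

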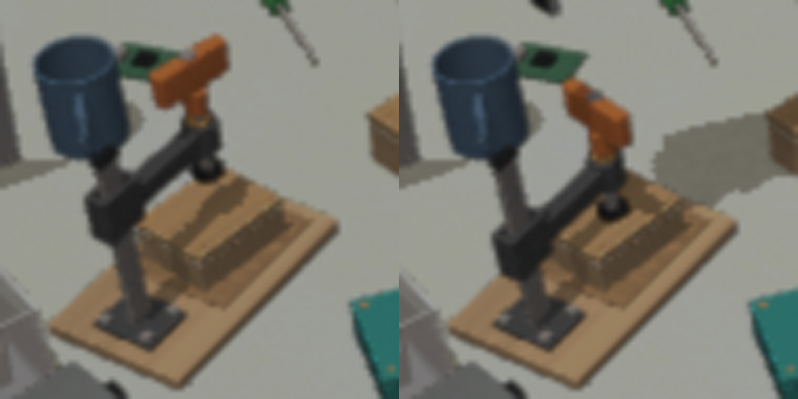

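Housing unmoved and the handle turned about 95° clockwise. I'll check the tilt by comparing the jaw arm's edge slope before and after.

```bash
python3 - <<'E'
import cv2,numpy as np
for n,x0,x1 in (("side",368,380),("scene",176,192)):
    rows=[]
    for f in (f"pics/{n}0.png",f"pics/{'side8f' if n=='side' else 'scene8'}.png"):
        g=cv2.cvtColor(cv2.imread(f),cv2.COLOR_BGR2GRAY)
        y0,y1=(235,300) if n=="side" else (185,225)
        print(f);print(g[y0:y1:1,x0:x1:3].T.tolist() if 0 else "")
        cv2.imwrite(f"pics/t_{n}_{f[-5]}.png",cv2.resize(cv2.imread(f)[y0:y1+0,(345 if n=='side' else 160):(400 if n=='side' else 215)],None,fx=7,fy=7,interpolation=cv2.INTER_NEAREST))
a=[cv2.imread(f"pics/t_side_{k}.png") for k in("0","f")];cv2.imwrite("pics/ts.png",np.hstack(a))
E
ls pics
```

```text
pics/side0.png

pics/side8f.png

pics/scene0.png

pics/scene8.png

c1.png
c2.png
c3.png
sc8.png
scene0.png
scene8.png
side0.png
side2.png
side3.png
side4.png
side5.png
side6.png
side7.png
side8.png
side8f.png
t_scene_0.png
t_scene_8.png
t_side_0.png
t_side_f.png
ts.png
wrist0.png
wrist1.png
wrist2.png
wrist7.png
```

View pics/ts.png

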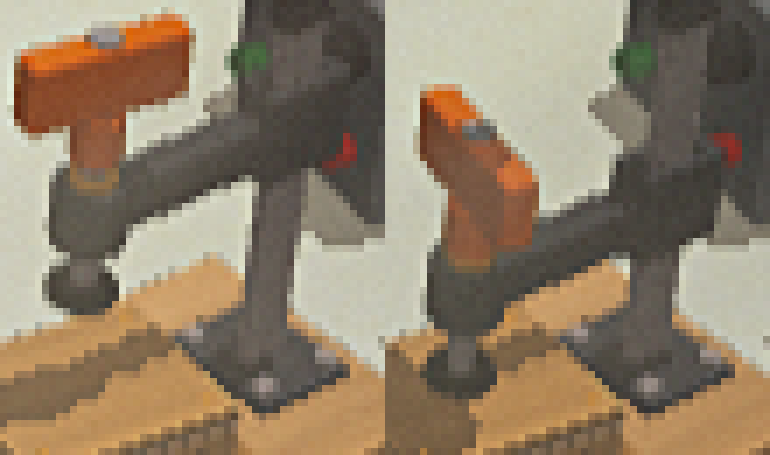

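```bash
python3 - <<'E'
import cv2,numpy as np
b=cv2.imread("pics/side5.png")
c=cv2.resize(cv2.imread("pics/side8f.png")[220:330,300:430],None,fx=5,fy=5)
d=cv2.imread("pics/side4.png"); e=cv2.imread("pics/side7.png")
P={"barrel_bottom":(250,285,310,322),"collar_bottom":(385,195,475,262),"collar_low":(395,215,470,260),"barplate":(360,290,470,370),"pad":(250,318,308,360),"work":(200,380,395,470),"armlow":(310,225,400,295)}
for nm,(x0,y0,x1,y1) in P.items():
  for k,im in(("8",c),("7",e),("4",d)):
    m=18;s=im[y0-m:y1+m,x0-m:x1+m]
    r=cv2.matchTemplate(s,b[y0:y1,x0:x1],cv2.TM_CCOEFF_NORMED);_,v,_,l=cv2.minMaxLoc(r);print(nm,k,round(v,3),(l[0]-m)/5,(l[1]-m)/5)
f=lambda im:im[170:370,230:490]
cv2.imwrite("pics/cmp.png",cv2.resize(np.hstack([f(b),f(c)]),None,fx=1.5,fy=1.5))
E
```

```text
barrel_bottom 8 0.94 0.0 -0.6
barrel_bottom 7 0.94 0.0 -0.6
barrel_bottom 4 0.938 0.0 -1.6
collar_bottom 8 0.995 0.0 0.0
collar_bottom 7 0.995 0.0 0.0
collar_bottom 4 0.927 0.0 -1.2
collar_low 8 0.998 0.0 0.0
collar_low 7 0.997 0.0 0.0
collar_low 4 0.938 0.0 -1.2
barplate 8 0.998 0.0 0.0
barplate 7 0.998 0.0 0.0
barplate 4 0.998 0.0 0.0
pad 8 0.925 0.0 0.6
pad 7 0.906 0.2 0.8
pad 4 0.887 0.2 -1.6
work 8 0.929 0.0 0.0
work 7 0.968 0.0 0.0
work 4 0.993 0.0 0.0
armlow 8 0.826 0.2 -0.4
armlow 7 0.824 0.2 -0.4
armlow 4 0.971 0.0 -1.8
```

View pics/cmp.png

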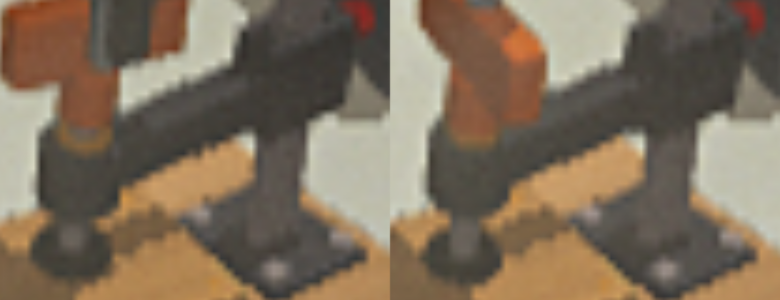

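```bash
python3 - <<'E'
from h import *
import cv2
print(tri((358.6,253.6),(192.4,186.9)))
# pad centre
print(tri((345+(461-385)/7,235+374/7),(145+(613-399)/4.2,165+208/4.2)))
a=cv2.imread("pics/scene8.png")[165:240,160:235];cv2.imwrite("pics/p1.png",cv2.resize(a,None,fx=8,fy=8,interpolation=2))
E
```

```text
(array([ 0.60819265, -0.22989579,  0.17748158]), np.float64(0.007223637971329676))
(array([ 0.61248698, -0.22881232,  0.0547192 ]), np.float64(0.004905001837561479))
```

View pics/p1.png

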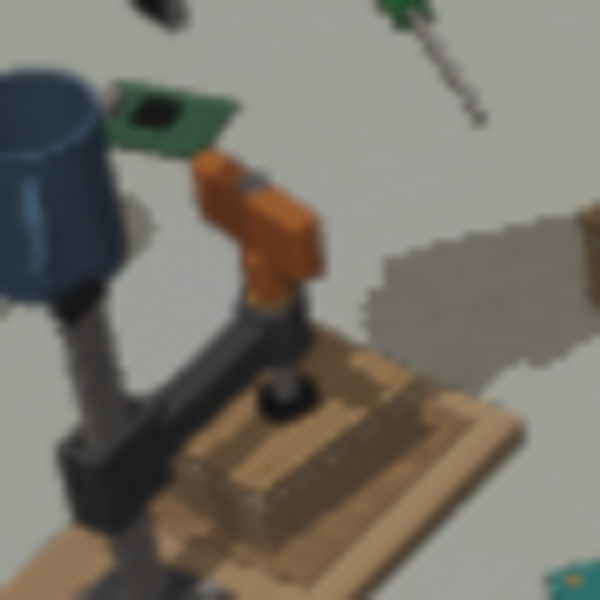

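```bash
python3 - <<'E'
import cv2,numpy as np
b=cv2.cvtColor(cv2.imread("pics/side5.png"),6)
c=cv2.cvtColor(cv2.resize(cv2.imread("pics/side8f.png")[220:330,300:430],None,fx=5,fy=5),6)
d=cv2.cvtColor(cv2.imread("pics/side4.png"),6)
def edge(im,x,y0,y1):
    p=cv2.GaussianBlur(im,(1,1),0)[y0:y1,x-2:x+3].mean(1); g=np.diff(p); g=np.clip(g,0,None); i=g.argmax(); s=slice(max(0,i-6),i+7)
    return y0+(g[s]*np.arange(*s.indices(len(g)))).sum()/g[s].sum()
for x in list(range(320,400,8)):
    print(x,[round(edge(i,x,240,315),1) for i in (b,c)], [round(edge(d,x,230,310),1)])
for x in range(256,276,4): print("barrel",x,[round(edge(i,x,280,330),1) for i in (b,c)])
# upper arm edge, dark after bright
for x in range(330,400,8): print("up",x,[round(edge(255-i,x,190,275),1) for i in (b,c)])
E
```

```text
320 [np.float64(290.4), np.float64(288.4)] [np.float64(281.2)]
328 [np.float64(287.1), np.float64(284.8)] [np.float64(280.0)]
336 [np.float64(284.3), np.float64(279.9)] [np.float64(275.7)]
344 [np.float64(279.9), np.float64(278.5)] [np.float64(271.5)]
352 [np.float64(275.3), np.float64(275.0)] [np.float64(269.6)]
360 [np.float64(274.6), np.float64(271.1)] [np.float64(264.3)]
368 [np.float64(269.0), np.float64(269.0)] [np.float64(259.5)]
376 [np.float64(265.5), np.float64(264.7)] [np.float64(255.4)]
384 [np.float64(260.4), np.float64(258.5)] [np.float64(253.7)]
392 [np.float64(257.9), np.float64(258.6)] [np.float64(248.2)]
barrel 256 [np.float64(309.5), np.float64(302.6)]
barrel 260 [np.float64(309.1), np.float64(308.8)]
barrel 264 [np.float64(309.1), np.float64(310.7)]
barrel 268 [np.float64(313.1), np.float64(310.7)]
barrel 272 [np.float64(318.3), np.float64(313.9)]
up 330 [np.float64(233.4), np.float64(204.6)]
up 338 [np.float64(229.6), np.float64(228.8)]
up 346 [np.float64(228.3), np.float64(228.0)]
up 354 [np.float64(223.1), np.float64(222.0)]
up 362 [np.float64(220.4), np.float64(219.3)]
up 370 [np.float64(217.3), np.float64(213.7)]
up 378 [np.float64(212.3), np.float64(212.4)]
up 386 [np.float64(197.2), np.float64(197.8)]
up 394 [np.float64(191.0), np.float64(190.5)]
```

Tracking shows the collar held still and the arm end rose by about 2 mm, for a tilt of about 0.02 rad. The pad is on the lid: its height triangulates to 0.055. That puts the force only moderately above the limit, so with plenty of time left I'll re-grip and add some turn for margin.

```bash
python3 - <<'E'
from h import *
import cv2
np.set_printoptions(precision=4,suppress=True)
o=bot.get_obs()
cv2.imwrite("pics/wrist9.png",cv2.cvtColor(bot.camera("wrist"),cv2.COLOR_RGB2BGR))
print(goal([.609,-.229,.326],np.radians(6.5))[:2])
E
```

```text
(array([ 0.1158, -0.0015,  0.0019]), array([-0.0004, -0.01  ,  0.0123]))
```

View pics/wrist9.png

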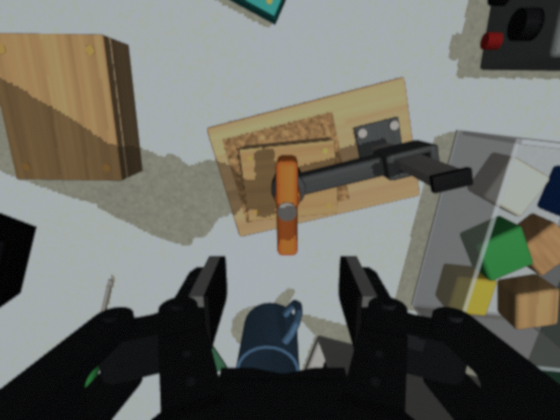

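The handle's screw end is at (287,212) and the bar runs (288,157)–(287,254), parallel to the fingers.

```bash
python3 - <<'E'
from h import *
np.set_printoptions(precision=4,suppress=True)
print(wz((287,212),.181),[wz(p,.179) for p in((288,160),(287,253))])
print(goal([.611,-.229,.326],np.radians(6.5))[:2])
E
```

```text
[ 0.6072 -0.2274  0.181 ] [array([ 0.6035, -0.1908,  0.179 ]), array([ 0.611 , -0.2599,  0.179 ])]
(array([ 0.1158, -0.0017,  0.0039]), array([-0.0004, -0.01  ,  0.0123]))
```

arm_command(moves=[0.03,-0.001,0.001,0,-0.01,0.01,-0.2,0.03,0,0,0,0,0,-0.2,0.03,0,0,0,0,0,0.2,0.02,0,0,0,0,0,0.2,0,0,0,0,0,0,0.2])

```text
clock: 9.25
eef_pos: [0.6071, -0.2271, 0.3239]
tool_rot: [-0.04, 0.707, 0.04, 0.705]
ft_force: [-0.3, 0.3, -0.6]
grip_width: 0.0342
```

```bash
python3 - <<'E'
from h import *
import cv2
np.set_printoptions(precision=4,suppress=True)
cv2.imwrite("pics/wrist10.png",cv2.cvtColor(bot.camera("wrist"),cv2.COLOR_RGB2BGR))
print(goal([.608,-.228,.326],np.radians(6.2))[:2])
E
```

```text
(array([-0.0006, -0.0009,  0.0007]), array([ 0.0049, -0.0031,  0.0002]))
```

View pics/wrist10.png

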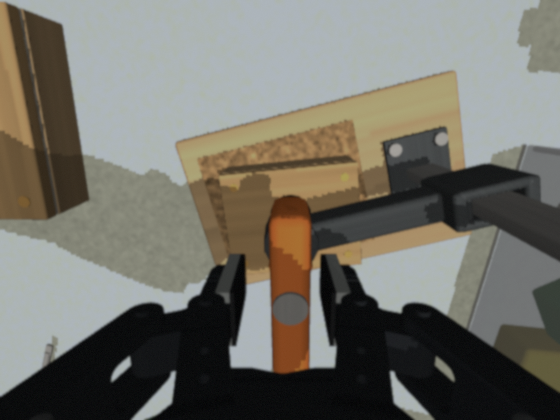

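arm_command(moves=[0,0,0.002,0,0,0,0.2,0,0,0,0,0,0,1,0,0,0,0,0,0,1,0,0,0,0,0,0,1,0,0,0,0,0,0,1])

```text
clock: 9.72
eef_pos: [0.6105, -0.2269, 0.3266]
tool_rot: [-0.04, 0.707, 0.04, 0.705]
ft_force: [-0.2, -0.5, -5.0]
grip_width: 0.0149
```

arm_command(moves=[0.0015,0,0,0.12,0,0,1,0.001,0,0,0.12,0,0,1,0.001,0,0,0.12,0,0,1])

```text
clock: 9.97
eef_pos: [0.6104, -0.2266, 0.3265]
tool_rot: [0.091, 0.701, -0.091, 0.701]
ft_force: [-0.5, 0.5, -2.1]
grip_width: 0.0153
```

arm_command(moves=[0.001,0,0,0.12,0,0,1,0.001,0,0,0.12,0,0,1,0,0,0,0,0,0,1,0,0,0,0,0,0,1])

```text
clock: 10.3
eef_pos: [0.6102, -0.2263, 0.3265]
tool_rot: [0.177, 0.684, -0.178, 0.685]
ft_force: [1.1, -0.7, -6.1]
grip_width: 0.015
```

```bash
python3 - <<'E'
from h import *
np.set_printoptions(precision=4,suppress=True)
g=goal([.609,-.228,.327],np.radians(6.2));print(g[:2],g[2]["ft_torque"],g[2]["joint_pos"])
E
```

```text
(array([-0.0005, -0.002 , -0.0002]), array([-0.6163,  0.0017,  0.0008])) [ 0.0311 -0.1578  0.0073] [-0.3551  0.5808  0.315   1.3032 -0.0005  1.7237]
```

arm_command(moves=[0.002,0,0,0,0,0,1,0.002,0,0,0,0,0,1,0.002,0,0,0,0,0,1])

```text
clock: 10.55
eef_pos: [0.6097, -0.2262, 0.3264]
tool_rot: [0.175, 0.683, -0.176, 0.687]
ft_force: [-1.3, 0.6, 3.9]
grip_width: 0.0152
```

arm_command(moves=[0,0,0,0,0,0,-0.2,0,0,0,0,0,0,-0.2,0,0,0,0,0,0,-0.2,0,0,0,0,0,0,-0.2,0,0,0,0,0,0,-0.2])

```text
clock: 10.97
eef_pos: [0.6107, -0.2268, 0.3298]
tool_rot: [0.173, 0.68, -0.175, 0.69]
ft_force: [0.2, -0.0, -0.1]
grip_width: 0.0515
```

```bash
python3 - <<'E'
from h import *
import cv2
cv2.imwrite("pics/wrist11.png",cv2.cvtColor(bot.camera("wrist"),cv2.COLOR_RGB2BGR))
E
```

```text
(no output)
```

View pics/wrist11.png

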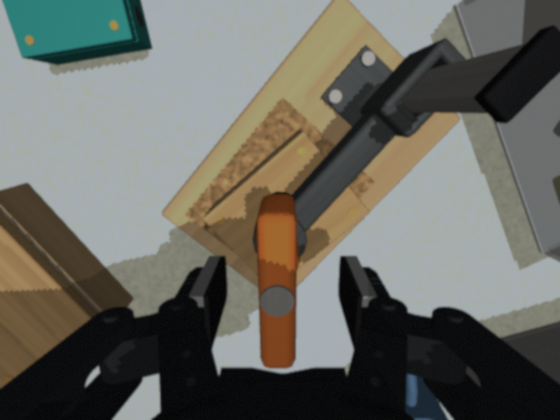

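The handle is free at column 277, between fingers at about 225 and 340. I rise again.

arm_command(moves=[-0.01,0,0,0,0,0,-0.2,-0.02,0,0,0,0,0,-0.2,-0.03,0,0,0,0,0,-0.2,-0.03,0,0,0,0,0,-0.2,-0.03,0,0,0,0,0,-0.2,0,0,0,0,0,0,-0.2])

```text
clock: 11.52
eef_pos: [0.6084, -0.2259, 0.4535]
tool_rot: [0.173, 0.683, -0.174, 0.688]
ft_force: [-1.1, 0.4, 0.4]
grip_width: 0.0508
```

```bash
python3 - <<'E'
from h import *
import cv2
im=cv2.cvtColor(bot.camera("side"),cv2.COLOR_RGB2BGR);cv2.imwrite("pics/side12.png",im)
U=lambda a:cv2.resize(a[220:330,300:430],None,fx=5,fy=5)
b=U(cv2.imread("pics/side8f.png"));c=U(im)
for nm,(x0,y0,x1,y1) in {"barrel":(250,285,310,322),"collar":(385,195,475,262),"pad":(250,325,308,360),"work":(200,380,395,470),"armlow":(340,225,400,295)}.items():
    m=18;r=cv2.matchTemplate(c[y0-m:y1+m,x0-m:x1+m],b[y0:y1,x0:x1],cv2.TM_CCOEFF_NORMED);_,v,_,l=cv2.minMaxLoc(r);print(nm,round(v,3),(l[0]-m)/5,(l[1]-m)/5)
cv2.imwrite("pics/cmp2.png",np.hstack([b[80:480,180:560],c[80:480,180:560]]))
print(bot.get_obs()["ft_force"])
E
```

```text
barrel 0.988 0.0 -0.2
collar 0.99 0.0 0.0
pad 0.93 0.0 0.0
work 0.913 0.0 0.0
armlow 0.984 0.0 -0.2
[0.5554268  0.35590053 0.30646074]
```

View pics/cmp2.png

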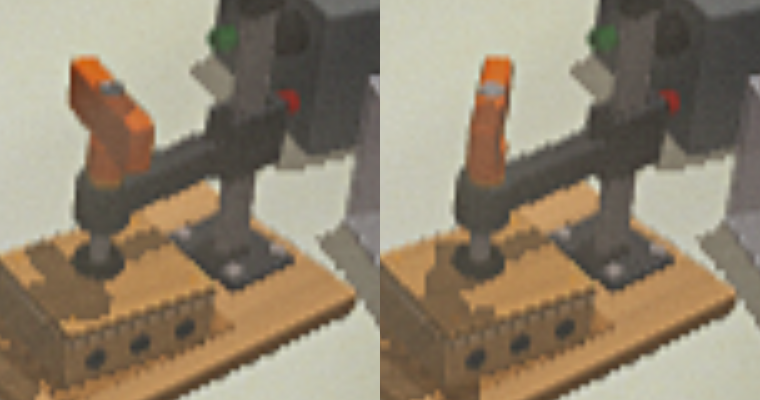

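View pics/side12.png

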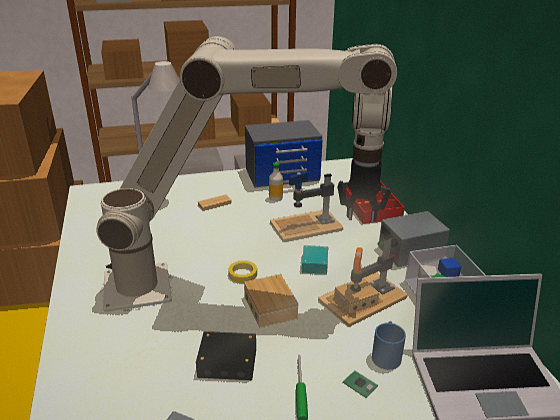

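The screw is turned further, the collar and housing haven't moved, and the arm end is higher still. The bottle (276,183) and the blue clamp (305,190) are undisturbed, and the robot is clear. Handing in.

```bash
python3 -c "
from workcell import bot
print(bot.job_done())"
```

```text
the job is handed in; nothing more can be done
None
```

The orange clamp is tightened onto the smaller plywood housing and released. I handed the job in at about 12 s of the 38 s allowed, and no verdict was reported.

- **Sliding down:** I gripped the orange handle and slid the jaw down about 41 mm. The force jumped from about 4 N to 15 N at contact, and I kept pressing for about 0.4 s.
- **Screwing:** I turned the handle about 1.6 rad clockwise and let go. I then re-gripped and added about 0.6 rad for margin, which puts the screw at roughly 2.4 rad, short of its 2.8 stop. In total that is about 125°, more than the quarter turn you asked for.

**Last checks in the images:**
- The pad sits on the lid; its measured height was 0.055 m, which matches the lid.
- The housing and the jaw's collar show no movement.
- The bottle is upright, the blue clamp looks unchanged, and the gripper is about 0.1 m clear.

**Less certain:**
- **Clamping force:** I could not measure the pad force or the tilt directly. The image estimate is 2–3 mm of lift at the arm end, about 0.02–0.03 rad of tilt. That is less than the roughly 8 mm the screw feed alone would suggest, so the clamping force is inferred, probably around 10 N.
- **First contact:** the image match, a poor one because of shadows, showed the pad about 2 mm lower after the first turn than at contact. This disagrees with the force jump, so I am less sure when the pad first sat fully on the lid.

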